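# Unlock and fold open the pastry case

## Task

Open the pastry case for the morning: unscrew the round brass locking knob on top of the case (counter-clockwise seen from above) all the way up to its stop, which takes more than one and a half turns, and only then pull the clear bifold door out (it has an upright brass bar handle) so that both panels fold back to the left as far as they go. Let go of everything, with the knob left up and the door left open, and leave the crockery and the jam jar standing where they are.

Things in the scene. Friction and masses are not known exactly. Their poses are not given: they have to be found in the camera images.
- case: Clear pastry case, wooden base, brass edges, 280 deep (x), 400 wide (y), 208 mm high, fixed to the counter. Origin: centre of its underside; y to the left, z up. The door closes its -x side, facing the robot, panels in the plane x = -145 mm. The knob's brass bracket juts from the front edge of the roof: x -181 to -119, y -135 to -85 mm, its top at z = 216 mm.
- knob_center (a point): Centre of the knurled brass knob (upright cylinder, diameter 50, 34 mm high, red line on top) of the locking screw; axis vertical. At screw = 0 it lies at (-155.5, -110, 245.5) mm in the case frame, its underside 12.5 mm above the bracket; it rises 5 mm per turn unscrewed (0.8 mm per rad). Free space round and above it.
- screw (a joint): How far the locking screw is unscrewed, rad, counter-clockwise seen from above: 0 down, 12.57 upper stop; starts partly unscrewed, at 1 to 3. Friction about 0.1 N m keeps it where it is left. Its steel pin, diameter 10 mm, stands in front of the right panel and blocks the door until about 9.5 rad; at the stop it is 2.5 mm above the door.
- door (a joint): Angle of the left panel about its hinge on the left post, rad: 0 closed, grows as it is pulled out towards the robot (clockwise from above), stop at 1.4. The right panel, hinged to it, folds by twice that while its far edge runs left in the track. Panels 170 wide, 8 thick, 159 mm high, top at z = 192 mm. Light friction, no spring: stays where left.
- door_handle (a point): Grip point, z = 168 mm, on the axis of the handle: upright round brass bar, diameter 12 mm, z 90 to 195 mm, on the left panel near the fold, 135 mm from the hinge along the panel, 40 mm out from its mid-plane (36 from its face). Two 8 mm stays at z = 100 and 132 mm; above z = 136 the bar is free all round and turns between fingers. Turns with the panel: x into it, y towards the hinge.
- door_hinge (a point): Point on the vertical hinge axis of the left panel, at handle height (z = 168 mm), at (-145, 170) mm in the case frame.
- leaf_edge (a point): Top of the right panel's far edge, which runs in the track: 340 mm right of the hinge when closed, 58 mm when fully open.
- red_plates_center (a point): Stack of six red plates, diameter 185 mm, 56 mm high; point at its centre. Bystander.
- sage_plates_center (a point): Stack of seven sage green plates, diameter 185 mm, 65 mm high; point at its centre. Bystander.
- yellow_bowls_center (a point): Two stacked yellow bowls, diameter 144 mm, 79 mm high; point at the centre. Bystander.
- red_bowls_center (a point): Two stacked red bowls, diameter 144 mm, 79 mm high; point at the centre. Bystander.
- sage_bowl_center (a point): A sage green bowl, diameter 144 mm, 55 mm high; point at its centre. Bystander.
- jam_jar_center (a point): Jam jar with brass cap, diameter 64 mm, 85 mm high; point at its centre. Bystander.

How it is judged:
On the way, in this order (a step that is already met when the one before it is completed fails the run):
1. the locking knob is unscrewed up to its stop (within a quarter turn) while the door is still shut (value of joint screw above 11 rad and value of joint door below 0.1 rad), for 0.2 s.
2. both door panels are folded back (value of joint door above 1.2 rad), for 0.2 s.
At the end, for the whole second after the job is handed in: The locking screw stands unscrewed to beyond 11.0 rad (its stop is at 12.57, two turns), the left door panel stands at more than 1.2 rad (its stop is at 1.4) with the right panel folded behind it, the door is at rest, and the robot touches nothing (value of joint screw above 11 rad and value of joint door above 1.2 rad and velocity of joint door between -0.05 and 0.05 rad/s).
It fails at once if a stack of plates or bowls, the sage bowl or the jam jar is pushed more than 30 mm or tipped by more than 0.3 rad ((distance of red_plates_center from where it was at the start of the episode above 0.03 m or angle between red_plates_center's own z axis and vertical above 0.3 rad) or (distance of sage_plates_center from where it was at the start of the episode above 0.03 m or angle between sage_plates_center's own z axis and vertical above 0.3 rad) or (distance of yellow_bowls_center from where it was at the start of the episode above 0.03 m or angle between yellow_bowls_center's own z axis and vertical above 0.3 rad) or (distance of red_bowls_center from where it was at the start of the episode above 0.03 m or angle between red_bowls_center's own z axis and vertical above 0.3 rad) or (distance of sage_bowl_center from where it was at the start of the episode above 0.03 m or angle between sage_bowl_center's own z axis and vertical above 0.3 rad) or (distance of jam_jar_center from where it was at the start of the episode above 0.03 m or angle between jam_jar_center's own z axis and vertical above 0.3 rad)).
It also fails if it takes over 72 s, if anything falls off the work surface, if the arm or the gripper's body presses on something with over 40 N, if the wrist force passes 120 N, or if a joint passes its speed limit or range.

## Robot

A 6-joint arm with a two-finger parallel gripper is mounted at the origin on the work surface. World frame = base frame: x ahead of the robot, y to its left, z up, the work surface at z = 0. Lengths are in m, angles in rad, forces in N, time in s.
With the tool pointing down it reaches from about 0.35 to 0.975 m from the base axis. Payload 4.9 kg.
Tool frame: the origin (TCP) lies midway between the tips of the shut fingers; the grasp point (between the pads) lies 19 mm behind it; z points along the fingers, y is the direction in which the jaws open and shut (so a half turn about z gives the same grasp; the last joint's range is limited). The gripper opens to 85 mm and grips with 20 to 120 N. Pads are 22 mm wide; open, the fingers measure 114 mm over their backs; the gripper's body (76 mm by 85 mm) begins 54 mm behind the grasp point. The pads swing forward as they close: fully open they stand 13 mm farther back than shut.
Start: joints at [-1.256, 0.053, 1.613, -0, 1.476, -0.119], TCP at [0.263, -0.567, 0.231] pointing down, gripper open.
Joint ranges: [-3.01, 3.01], [-1.01, 2.22], [0.06, 2.58], [-1.02, 4.17], [0.09, 2.62], [-3.14, 3.14]. Speed limits (rad/s): [2.57, 2.57, 3.14, 3.14, 3.14, 3.14].

## Interface

Orientations are given as a rotation vector (axis times angle).
In Python, from station import ctrl gives the robot as it stands.
- The arm moves only by the tool play_rows, never from a script. Its argument "motion" is a list that holds one entry, the list of rows, each a list of 7 numbers: the closure, from -1 (fully open) to 1 (shut), then the shift along the tool's x, y, z in cm, then the turn, a rotation vector about the tool's x, y, z in degrees. A call has 1 to 20 rows; each row is the pose to reach, as a shift and turn from the pose measured when the call began, along the tool's axes at that moment; what a row does not reach only later rows make up. A row lasts 1/8 s, in which the tool goes at most 62.5 mm and 10.7 degrees, less where a joint would pass 70% of its speed; a pose out of reach is approached as far as the arm can. A call with a gripper value outside its range is refused whole. The fingers move at their own pace and stop on an object; "newtons" is the grip in N (left out, the last holds). Time passes only in rows, so rows that repeat a pose let the fingers close. It gives the time, the measured TCP pose, the force and the opening at its end, in the units of the state.
- ctrl.get_obs(): the state, without advancing time (a new reading comes with each control period).
- ctrl.get_image(name): name is "scene" or "top" or "wrist"; returns a dict with "color" (420x560x3 uint8, red, green, blue), "mtx" (3x3 intrinsics, pixels), "T" (4x4, takes a point from camera to world coordinates). Camera axes: x right, y up, looking along -z (the intrinsics and any distortion apply to the point x, -y, -z); pixel columns grow to the right and rows downward; lengths in m; the calibration is good to about 2 mm. A picture is of the moment at which its call begins. There is no depth.
- ctrl.finish_job(): hands the job in, once; it reports no verdict.
The state is a dict: "t": time; "q": joint angles; "dq": joint speeds; "effort": joint torques, N m; "tool_pos": TCP position; "tool_rot": TCP orientation; "contact_force": force on the tool from outside, world axes, zero at the start; "wrist_torque": the same for the moment, N m; "opening": finger opening in m.
Only numpy, scipy, OpenCV 4.12 (cv2) and the standard library are available. Lean on these libraries where they do the work, as an engineer would, in place of code of your own. Each camera call takes 0.05 s, during which the arm holds its last target.

## Working session

There is one attempt and no reset: what is moved stays moved. The work goes in short steps, Python scripts to look and compute and a tool call to move; the robot and the scene stay as the last step left them, time stands still between calls to the robot, and variables do not carry over. Pictures are saved under pics/ and viewed, and the job is handed in when it is done.

Besides the shell and the picture viewer there is one more tool, called after ">>>" by a JSON object that holds its "name" and its "arguments". play_rows: Moves the arm, as the interface text tells. Its arguments: {"type":"object","properties":{"motion":{"type":"array"},"newtons":{"type":"number"}},"required":["motion"]}

```bash
ls; mkdir -p pics; python3 - <<'E'
from station import ctrl
import cv2,numpy as np
o=ctrl.get_obs();print(o)
for n in ["scene","top","wrist"]:
    im=ctrl.get_image(n);cv2.imwrite(f"pics/{n}0.png",im["color"][:,:,::-1]);print(n,im["mtx"].round(1).tolist(),im["T"].round(3).tolist(), [k for k in im])
E
```

```text
pics
{'t': 0.0, 'q': array([-1.25603994e+00,  5.33590392e-02,  1.61428671e+00, -3.32550358e-05,
        1.47599113e+00, -1.18966921e-01]), 'dq': array([-0.00109561,  0.00127611, -0.00215219, -0.00113849, -0.00022354,
       -0.00070089]), 'effort': array([ 1.37865522e-03, -3.93688917e+01, -3.70171273e+01,  1.38319871e-05,
        7.23878969e-03, -6.36221188e-06]), 'tool_pos': array([ 0.26247548, -0.56653226,  0.23006601]), 'tool_rot': array([-3.06602404e+00, -6.75531278e-01,  3.65357166e-04]), 'contact_force': array([ 0.46018135, -0.24694871, -0.73027356]), 'wrist_torque': array([ 0.00505761, -0.06380591, -0.02275811]), 'opening': 0.08518643574861272}
scene [[399.0, 0.0, 281.8], [0.0, 399.0, 213.1], [0.0, 0.0, 1.0]] [[-0.068, -0.609, 0.791, 1.568], [0.998, -0.047, 0.05, 0.049], [0.006, 0.792, 0.61, 0.952], [0.0, 0.0, 0.0, 1.0]] ['color', 'mtx', 'T']
top [[385.8, 0.0, 277.9], [0.0, 385.8, 208.6], [0.0, 0.0, 1.0]] [[0.021, 0.996, -0.086, 0.438], [-1.0, 0.021, -0.003, -0.015], [-0.001, 0.086, 0.996, 1.457], [0.0, 0.0, 0.0, 1.0]] ['color', 'mtx', 'T']
wrist [[367.5, 0.0, 271.2], [0.0, 367.5, 213.8], [0.0, 0.0, 1.0]] [[0.421, 0.874, 0.242, 0.324], [-0.907, 0.406, 0.111, -0.539], [-0.001, -0.266, 0.964, 0.372], [0.0, 0.0, 0.0, 1.0]] ['color', 'mtx', 'T']
```

View pics/scene0.png

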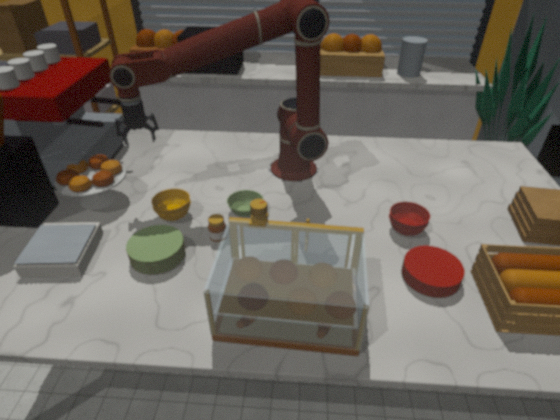

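View pics/top0.png

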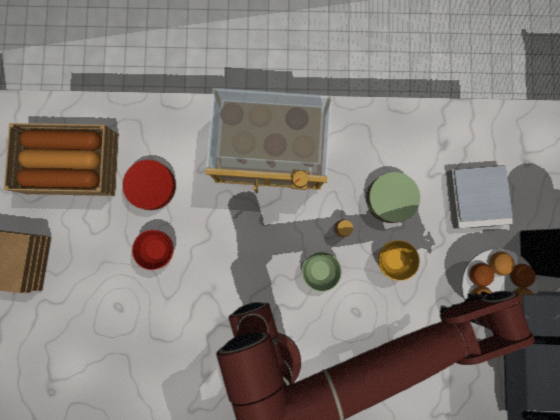

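View pics/wrist0.png

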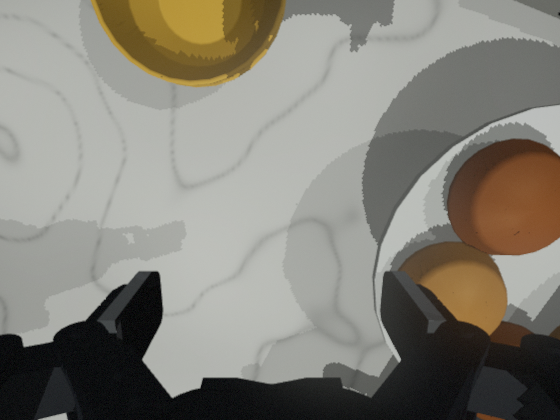

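The scene shows the case in the middle of the counter, with the knob at about scene (260,207) and top (300,178). The jar is at top (345,229), the sage bowl at (321,271) and the handle near (256,186). I'll zoom in for exact corners.

```bash
python3 - <<'E'
import cv2
a=cv2.imread("pics/top0.png")[80:200,195:345];cv2.imwrite("pics/top0z.png",cv2.resize(a,None,fx=5,fy=5,interpolation=cv2.INTER_CUBIC))
a=cv2.imread("pics/scene0.png")[185:360,195:385];cv2.imwrite("pics/scene0z.png",cv2.resize(a,None,fx=3.4,fy=3.4,interpolation=cv2.INTER_CUBIC))
E
```

```text
(no output)
```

View pics/top0z.png

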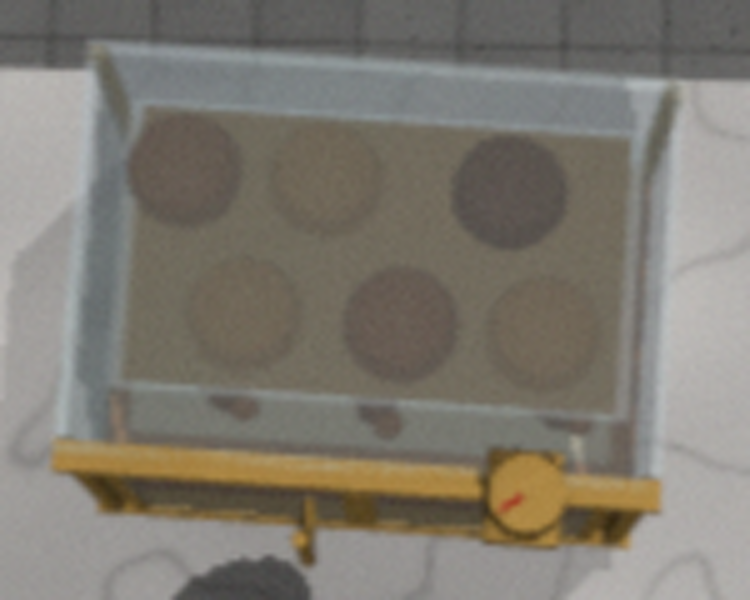

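View pics/scene0z.png

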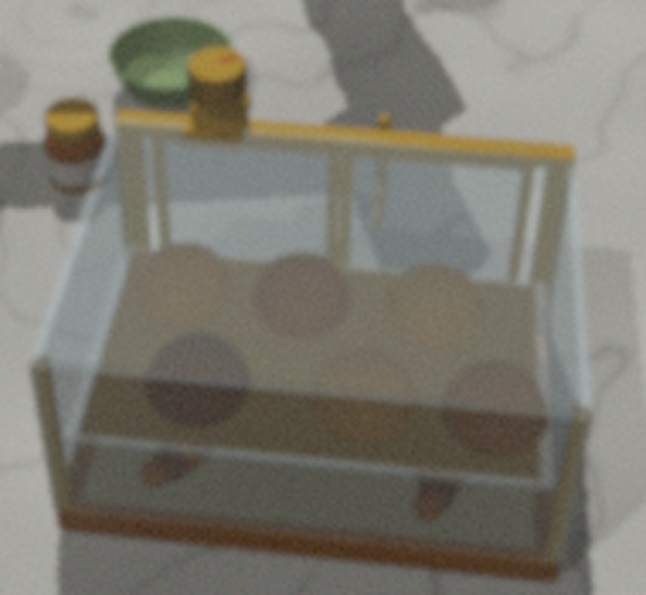

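Zoomed top view: knob centre at zoom (527,492), red line pointing towards lower left, roof back corners at about (97,45) and (678,88). In the scene zoom the same back corners are at about (583,408) and (40,365), and the knob top is at (217,64). I'll fit the case pose from these.

```bash
cat > h.py <<'E'
import numpy as np,cv2
from station import ctrl
def proj(im,P):
    P=np.atleast_2d(P);T=im["T"];c=(P-T[:3,3])@T[:3,:3];c=c*[1,-1,-1];u=c@im["mtx"].T;return u[:,:2]/u[:,2:]
def ray(im,px,z):
    d=np.linalg.inv(im["mtx"])@[px[0],px[1],1];d=im["T"][:3,:3]@(d*[1,-1,-1]);o=im["T"][:3,3];return o+d*(z-o[2])/d[2]
def c2w(p,P):
    P=np.atleast_2d(P);c,s=np.cos(p[2]),np.sin(p[2]);return np.c_[p[0]+c*P[:,0]-s*P[:,1],p[1]+s*P[:,0]+c*P[:,1],P[:,2]]
def snap(n,name):
    im=ctrl.get_image(n);cv2.imwrite(f"pics/{name}.png",im["color"][:,:,::-1]);return im
E
python3 - <<'E'
from h import *
from scipy.optimize import least_squares
t=ctrl.get_image("top");s=ctrl.get_image("scene")
z=lambda L,f,o:np.array(L)/f+o
B=[[.14,.2,.208],[.14,-.2,.208],[-.1555,-.11,.264]]
pt=z([[97,45],[678,88],[525,489]],5,[195,80]); ps=z([[583,408],[40,365],[217,64]],3.4,[195,185])
f=lambda p:np.r_[(proj(t,c2w(p,B))-pt).ravel(),(proj(s,c2w(p,B))-ps).ravel()]
r=least_squares(f,[.75,0,0],loss='soft_l1');print(r.x,f(r.x).round(1))
p=r.x
f2=lambda p:np.r_[(proj(t,c2w(p,B))-pt).ravel()]
print(least_squares(f2,p).x)
np.save("case.npy",p)
for n,q in dict(knob=[-.1555,-.11,.2455],handletop=[-.185,.035,.195],hinge=[-.145,.17,.168],fl=[-.14,.2,.208],fr=[-.14,-.2,.208]).items():
    w=c2w(p,q);print(n,w.round(4),((proj(t,w)-[195,80])*5).round(),((proj(s,w)-[195,185])*3.4).round())
# bystanders
print("jar",ray(t,(345,229),.085),"sagebowl",ray(t,(321,270),.055),"yb",ray(t,(399,260),.079),"sp",ray(t,(394,197),.065),"rb",ray(t,(153,249),.079),"rp",ray(t,(149,184),.056))
E
```

```text
[ 0.79488711  0.02398223 -0.04081985] [-3.  -0.5  0.4 -2.   0.   1.   3.2  0.2 -3.2 -2.  -0.5 -0.6]
[ 0.79401848  0.02161785 -0.05172385]
knob [[ 0.635  -0.0796  0.2455]] [[523. 499.]] [[216.  79.]]
handletop [[0.6115 0.0665 0.195 ]] [[297. 542.]] [[382. 116.]]
hinge [[0.6569 0.1998 0.168 ]] [[104. 477.]] [[532. 180.]]
fl [[0.6632 0.2295 0.208 ]] [[ 49. 456.]] [[573. 151.]]
fr [[ 0.6468 -0.1701  0.208 ]] [[659. 493.]] [[113. 117.]]
jar [ 0.4878024  -0.25190432  0.085     ] sagebowl [ 0.33966749 -0.17159874  0.055     ] yb [ 0.38219678 -0.44491902  0.079     ] sp [ 0.60832846 -0.43252332  0.065     ] rb [0.4028179  0.42893536 0.079     ] rp [0.6388372  0.46251945 0.056     ]
```

```bash
python3 - <<'E'
from h import *
from scipy.optimize import least_squares
t=ctrl.get_image("top");s=ctrl.get_image("scene")
z=lambda L,f,o:np.array(L)/f+o
B=[[-.14,.2,.208],[-.14,-.2,.208],[-.1555,-.11,.264],[-.185,.035,.195]]
pt=z([[53,457],[660,496],[526,490],[300,543]],5,[195,80]); ps=z([[573,152],[115,113],[217,64],[383,117]],3.4,[195,185])
f=lambda p:np.r_[(proj(t,c2w(p,B))-pt).ravel(),(proj(s,c2w(p,B))-ps).ravel()]
r=least_squares(f,[.79,0,0],loss='soft_l1');p=r.x;print(p,f(p).round(1))
np.save("case.npy",p)
for n,q in dict(knob=[-.1555,-.11,.2455],handle=[-.185,.035,.168],hinge=[-.145,.17,.168]).items():
    print(n,c2w(p,q).round(4))
# red line
a=ray(t,(195+497/5,80+508/5),.264);b=ray(t,(195+523/5,80+495/5),.264);print(a,b,np.degrees(np.arctan2(*(a-b)[1::-1])))
T=ctrl.get_obs();from scipy.spatial.transform import Rotation as R;print(R.from_rotvec(T["tool_rot"]).as_matrix().round(3))
E
```

```text
[ 0.79470852  0.02316869 -0.04535912] [-0.6 -0.4 -0.2 -0.3 -0.2  1.  -0.6 -0.2 -0.1 -0.2 -0.6  0.9 -0.5 -0.7
 -0.2 -0.3]
knob [[ 0.6344 -0.0797  0.2455]]
handle [[0.6115 0.0665 0.168 ]]
hinge [[0.6576 0.1996 0.168 ]]
[ 0.62590211 -0.06219976  0.264     ] [ 0.63444127 -0.07830591  0.264     ] 117.93165957135302
[[ 0.907  0.42  -0.   ]
 [ 0.42  -0.907  0.   ]
 [ 0.    -0.    -1.   ]]
```

>>> {"name": "play_rows", "arguments": {"motion": [[[-1,0,0,-5,0,0,0],[-1,2,-1,-9,0,0,5],[-1,7,-4,-9,0,0,11],[-1,12,-6.5,-9,0,0,17],[-1,17,-9,-9,0,0,23],[-1,22,-11.5,-9,0,0,29],[-1,27,-14,-9,0,0,35],[-1,32,-17,-9,0,0,42],[-1,37,-19.5,-9,0,0,49],[-1,42,-22,-9,0,0,56],[-1,46,-24.5,-9,0,0,63],[-1,50,-26.5,-9,0,0,70],[-1,52.5,-28,-9,0,0,77],[-1,54.14,-28.55,-9,0,0,84],[-1,54.14,-28.55,-9,0,0,91],[-1,54.14,-28.55,-9,0,0,98],[-1,54.14,-28.55,-9,0,0,105],[-1,54.14,-28.55,-9,0,0,105]]], "newtons": 40}}

```text
t: 2.6
tool_pos: [0.6339, -0.0803, 0.3211]
tool_rot: [-2.405, 2.021, 0.001]
contact_force: [0.3, 0.1, -0.6]
opening: 0.0853
```

```bash
python3 - <<'E'
from h import *
o=ctrl.get_obs();print(o['t'],o['q'].round(3),o['tool_pos'],o['contact_force'].round(1))
im=snap("wrist","w1");np.save("w1T.npy",im["T"])
print(proj(im,[[.6344,-.0797,.264]]))
snap("scene","s1")
E
```

```text
2.6 [-0.243  0.048  1.469  0.     1.624  2.726] [ 0.63389572 -0.08034109  0.32111133] [ 0.3  0.1 -0.6]
[[270.24197407 236.47590175]]
```

View pics/w1.png

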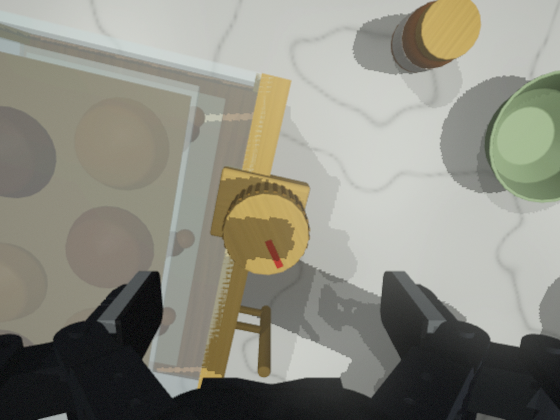

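View pics/s1.png

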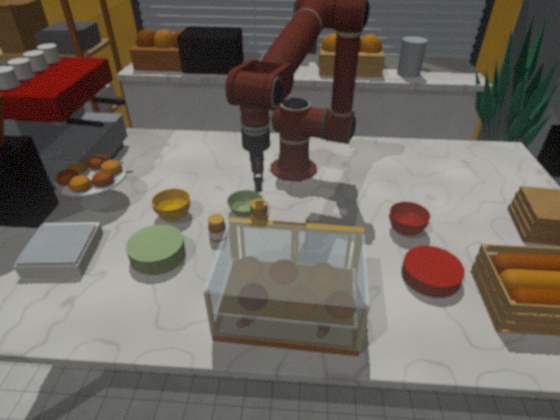

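The wrist view shows the knob top at about (266,233), 4 px from the prediction, and the handle bar running from (264,310) to (264,371). I'll refine with these.

```bash
python3 - <<'E'
from h import *
p=np.load("case.npy");im=ctrl.get_image("wrist");print(im["T"][:3,3])
print(ray(im,(266,233),.264), ray(im,(266,233),.2645))
print(proj(im,c2w(p,[[-.185,.035,.195],[-.185,.035,.09]])), ray(im,(264,371),.195))
from scipy.spatial.transform import Rotation as R
print(R.from_rotvec(ctrl.get_obs()["tool_rot"]).as_matrix().round(3))
E
```

```text
[ 0.64555872 -0.1472548   0.46260914]
[ 0.63713068 -0.08136554  0.264     ] [ 0.6371519  -0.08153141  0.2645    ]
[[267.37875194 373.45306067]
 [268.38204685 309.99322718]] [0.61476144 0.06458098 0.195     ]
[[ 0.173 -0.985 -0.   ]
 [-0.985 -0.173  0.   ]
 [-0.     0.    -1.   ]]
```

>>> {"name": "play_rows", "arguments": {"motion": [[[-1,0.13,-0.18,2,0,0,0],[-1,0.13,-0.18,6,0,0,0],[-1,0.13,-0.18,9.5,0,0,0],[-1,0.13,-0.18,9.5,0,0,0],[1,0.13,-0.18,9.5,0,0,0],[1,0.13,-0.18,9.5,0,0,0],[1,0.13,-0.18,9.5,0,0,0],[1,0.13,-0.18,9.5,0,0,0],[1,0.13,-0.18,9.5,0,0,0],[1,0.13,-0.18,9.5,0,0,0]]]}}

```text
t: 4.0
tool_pos: [0.6371, -0.0816, 0.2288]
tool_rot: [-2.404, 2.019, -0.006]
contact_force: [0.5, -0.1, 7.0]
opening: 0.0491
```

```bash
python3 - <<'E'
from h import *
p=np.load("case.npy");p[:2]+=[.0018,-.001];np.save("case.npy",p)
o=ctrl.get_obs();print(o['t'],o['q'].round(3),o['tool_pos'],o['contact_force'].round(1),o['wrist_torque'].round(2),o['opening'])
snap("wrist","w2");im=snap("scene","s2")["color"][150:300,190:390,::-1];cv2.imwrite("pics/s2z.png",cv2.resize(im,None,fx=4,fy=4))
E
```

```text
4.0 [-2.430e-01  9.200e-02  1.576e+00  1.000e-03  1.470e+00  2.725e+00] [ 0.63713712 -0.08159333  0.22878515] [ 0.5 -0.1  7. ] [ 0.01 -0.02  0.04] 0.04914715291428721
```

View pics/w2.png

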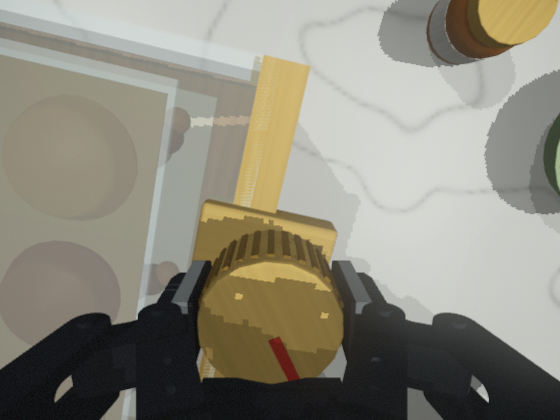

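View pics/s2z.png

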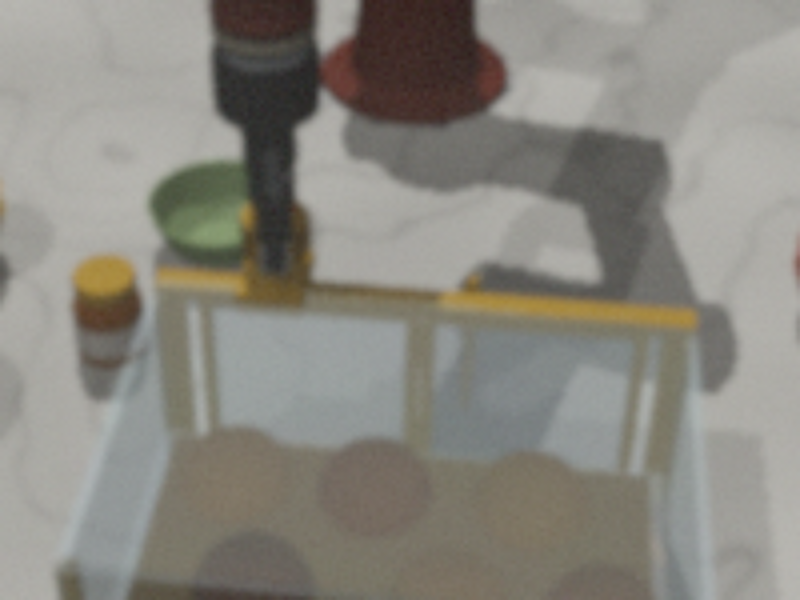

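Good grip: opening is 49 mm and the knob is centred between the fingers in the wrist view. Starting stroke 1, counter-clockwise (negative about tool z).

>>> {"name": "play_rows", "arguments": {"motion": [[[1,0,0,-0.01,0,0,-8],[1,0,0,-0.02,0,0,-16],[1,0,0,-0.03,0,0,-25],[1,0,0,-0.05,0,0,-34],[1,0,0,-0.06,0,0,-43],[1,0,0,-0.07,0,0,-52],[1,0,0,-0.09,0,0,-61],[1,0,0,-0.1,0,0,-70],[1,0,0,-0.11,0,0,-79],[1,0,0,-0.12,0,0,-88],[1,0,0,-0.14,0,0,-97],[1,0,0,-0.15,0,0,-106],[1,0,0,-0.16,0,0,-115],[1,0,0,-0.17,0,0,-124],[1,0,0,-0.19,0,0,-133],[1,0,0,-0.2,0,0,-142],[1,0,0,-0.21,0,0,-151],[1,0,0,-0.22,0,0,-160],[1,0,0,-0.22,0,0,-160]]]}}

```text
t: 6.48
tool_pos: [0.6373, -0.0777, 0.2311]
tool_rot: [-2.403, -2.02, -0.013]
contact_force: [0.9, 9.8, 1.4]
opening: 0.0494
```

```bash
python3 - <<'E'
from h import *
o=ctrl.get_obs();print(o['t'],o['q'].round(3),o['tool_pos'],o['contact_force'].round(1),o['wrist_torque'].round(2),o['opening'])
snap("wrist","w3")
E
```

```text
6.475 [-0.241  0.09   1.574  0.008  1.475 -0.069] [ 0.63733829 -0.07773337  0.23109062] [0.9 9.8 1.4] [ 1.84 -0.13  0.09] 0.04935372176236905
```

View pics/w3.png

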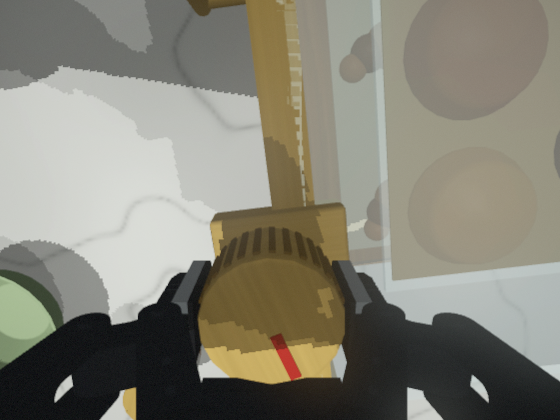

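The red line hasn't moved relative to the fingers (about (285,355) in both pictures), so there was no slip over 160°. Next is the second half of the stroke, along a small arc to remove the 2 mm eccentricity.

>>> {"name": "play_rows", "arguments": {"motion": [[[1,0,-0.03,-0.01,0,0,-8],[1,-0.01,-0.06,-0.02,0,0,-16],[1,-0.02,-0.08,-0.03,0,0,-25],[1,-0.03,-0.11,-0.05,0,0,-34],[1,-0.05,-0.14,-0.06,0,0,-43],[1,-0.08,-0.16,-0.07,0,0,-52],[1,-0.1,-0.17,-0.09,0,0,-61],[1,-0.13,-0.19,-0.1,0,0,-70],[1,-0.16,-0.2,-0.11,0,0,-79],[1,-0.19,-0.2,-0.12,0,0,-88],[1,-0.22,-0.2,-0.14,0,0,-97],[1,-0.26,-0.19,-0.15,0,0,-106],[1,-0.28,-0.18,-0.16,0,0,-115],[1,-0.31,-0.17,-0.17,0,0,-124],[1,-0.34,-0.15,-0.19,0,0,-133],[1,-0.36,-0.12,-0.2,0,0,-142],[1,-0.37,-0.1,-0.21,0,0,-151],[1,-0.39,-0.07,-0.22,0,0,-160],[1,-0.39,-0.07,-0.22,0,0,-160]]]}}

```text
t: 8.9
tool_pos: [0.6357, -0.0813, 0.2333]
tool_rot: [-1.567, 2.715, 0.007]
contact_force: [-0.5, 0.6, 1.8]
opening: 0.0485
```

```bash
python3 - <<'E'
from h import *
o=ctrl.get_obs();print(o['t'],o['q'].round(3),o['tool_pos'],o['contact_force'].round(1),o['wrist_torque'].round(2),o['opening'])
snap("wrist","w4")
E
```

```text
8.9 [-0.247  0.087  1.574  0.008  1.479 -2.866] [ 0.63565465 -0.08130945  0.233293  ] [-0.5  0.6  1.8] [0.05 0.32 0.11] 0.04852514629430759
```

View pics/w4.png

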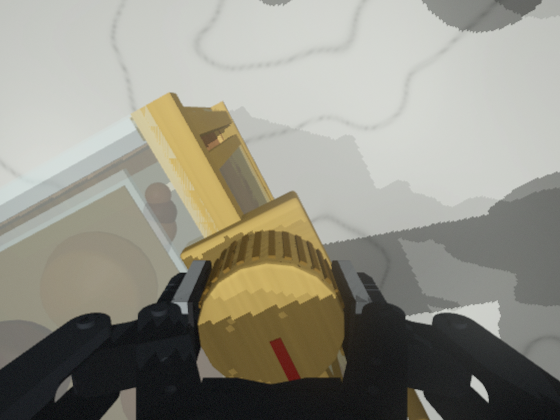

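No slip again after 320°. Opening the gripper, re-centring, then winding back with the fingers open.

>>> {"name": "play_rows", "arguments": {"motion": [[[-1,0,0,0,0,0,0],[-1,0,0,0,0,0,0],[-1,0,0,0,0,0,0],[-1,-0.15,-0.05,0,0,0,10],[-1,-0.15,-0.05,0,0,0,20],[-1,-0.15,-0.05,0,0,0,30],[-1,-0.15,-0.05,0,0,0,40],[-1,-0.15,-0.05,0,0,0,50],[-1,-0.15,-0.05,0,0,0,60],[-1,-0.15,-0.05,0,0,0,70],[-1,-0.15,-0.05,0,0,0,80],[-1,-0.15,-0.05,0,0,0,90],[-1,-0.15,-0.05,0,0,0,100],[-1,-0.15,-0.05,0,0,0,110],[-1,-0.15,-0.05,0,0,0,120],[-1,-0.15,-0.05,0,0,0,130],[-1,-0.15,-0.05,0,0,0,140],[-1,-0.15,-0.05,0,0,0,150],[-1,-0.15,-0.05,0,0,0,160],[-1,-0.15,-0.05,0,0,0,165]]]}}

```text
t: 11.45
tool_pos: [0.6369, -0.0803, 0.2333]
tool_rot: [-2.494, -1.905, -0.012]
contact_force: [0.2, 0.1, 0.4]
opening: 0.0854
```

>>> {"name": "play_rows", "arguments": {"motion": [[[-1,0,0,0,0,0,10],[-1,0,0,0,0,0,20],[-1,0,0,0,0,0,30],[-1,0,0,0,0,0,40],[-1,0,0,0,0,0,50],[-1,0,0,0,0,0,60],[-1,0,0,0,0,0,70],[-1,0,0,0,0,0,80],[-1,0,0,0,0,0,90],[-1,0,0,0,0,0,100],[-1,0,0,0,0,0,110],[-1,0,0,0,0,0,120],[-1,0,0,0,0,0,130],[-1,0,0,0,0,0,140],[-1,0,0,0,0,0,150],[-1,0,0,0,0,0,160],[-1,0,0,0,0,0,160]]]}}

```text
t: 13.58
tool_pos: [0.6369, -0.0804, 0.2333]
tool_rot: [-2.307, 2.12, 0.003]
contact_force: [0.1, 0.1, 0.4]
opening: 0.0856
```

```bash
python3 - <<'E'
from h import *
o=ctrl.get_obs();print(o['t'],o['q'].round(3),o['tool_pos'],o['tool_rot'],o['contact_force'].round(1),o['wrist_torque'].round(2),o['opening'])
snap("wrist","w5")
E
```

```text
13.575 [-0.245  0.089  1.571  0.008  1.479  2.812] [ 0.6369164  -0.08037629  0.23328519] [-2.30720166  2.12041966  0.00298554] [0.1 0.1 0.4] [ 0.03 -0.    0.03] 0.08563401189338046
```

View pics/w5.png

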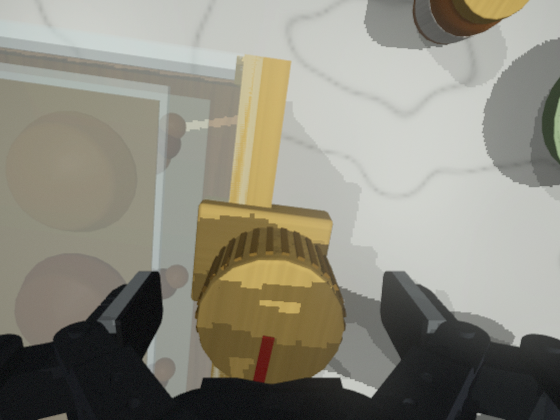

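The knob is centred between the open fingers at (270,318). Closing for stroke 2.

>>> {"name": "play_rows", "arguments": {"motion": [[[1,0,0,0,0,0,0],[1,0,0,0,0,0,0],[1,0,0,0,0,0,0],[1,0,0,0,0,0,0],[1,0,0,0,0,0,0],[1,0,0,-0.01,0,0,-10],[1,0,0,-0.03,0,0,-20],[1,0,0,-0.04,0,0,-30],[1,0,0,-0.06,0,0,-40],[1,0,0,-0.07,0,0,-50],[1,0,0,-0.08,0,0,-60],[1,0,0,-0.1,0,0,-70],[1,0,0,-0.11,0,0,-80],[1,0,0,-0.13,0,0,-90],[1,0,0,-0.14,0,0,-100],[1,0,0,-0.15,0,0,-110],[1,0,0,-0.17,0,0,-120],[1,0,0,-0.18,0,0,-130],[1,0,0,-0.2,0,0,-140],[1,0,0,-0.2,0,0,-140]]]}}

```text
t: 16.12
tool_pos: [0.6374, -0.0788, 0.2355]
tool_rot: [-2.781, -1.448, -0.015]
contact_force: [0.8, 4.5, -0.5]
opening: 0.049
```

```bash
python3 - <<'E'
from h import *
o=ctrl.get_obs();print(o['t'],o['q'].round(3),o['tool_pos'],o['tool_rot'],o['contact_force'].round(1),o['wrist_torque'].round(2),o['opening'])
snap("wrist","w6")
E
```

```text
16.125 [-0.244  0.088  1.569  0.011  1.482  0.366] [ 0.63740369 -0.07876725  0.23546148] [-2.78074455 -1.4476529  -0.01475162] [ 0.8  4.5 -0.5] [ 0.66 -0.11  0.1 ] 0.04904667955506103
```

View pics/w6.png

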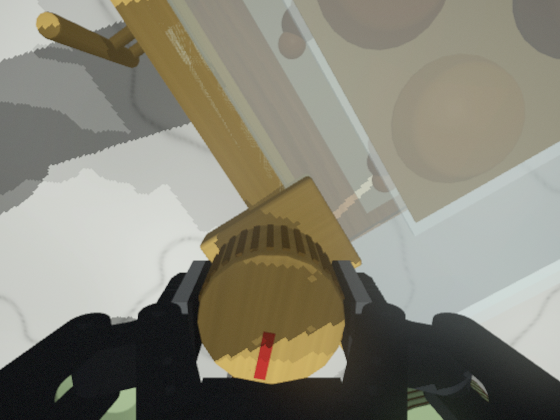

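>>> {"name": "play_rows", "arguments": {"motion": [[[1,0,0,-0.01,0,0,-10],[1,0,0,-0.03,0,0,-20],[1,0,0,-0.04,0,0,-30],[1,0,0,-0.06,0,0,-40],[1,0,0,-0.07,0,0,-50],[1,0,0,-0.08,0,0,-60],[1,0,0,-0.1,0,0,-70],[1,0,0,-0.11,0,0,-80],[1,0,0,-0.11,0,0,-80]]]}}

```text
t: 17.3
tool_pos: [0.6364, -0.0788, 0.2365]
tool_rot: [-1.205, -2.899, -0.016]
contact_force: [-5.4, 1.7, 3.5]
opening: 0.0489
```

```bash
python3 - <<'E'
from h import *
o=ctrl.get_obs();print(o['t'],o['q'].round(3),o['tool_pos'],o['tool_rot'],o['contact_force'].round(1),o['wrist_torque'].round(2),o['opening'])
snap("wrist","w7")
E
```

```text
17.3 [-0.244  0.087  1.568  0.01   1.486 -1.027] [ 0.63640741 -0.07882613  0.23654018] [-1.20539226 -2.89945509 -0.01565928] [-5.4  1.7  3.5] [-0.27  1.04  0.1 ] 0.048896672401566144
```

View pics/w7.png

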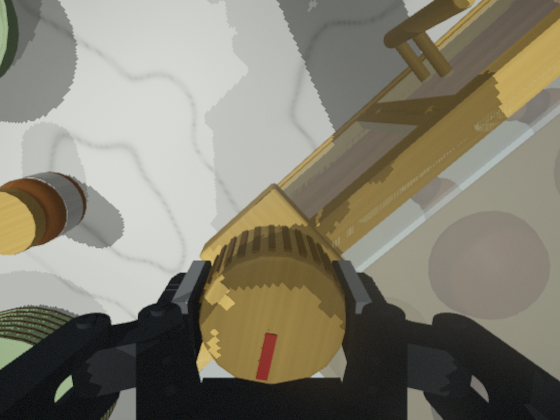

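Still no slip and no stop after 540° in total. Continuing.

>>> {"name": "play_rows", "arguments": {"motion": [[[1,0,0,-0.01,0,0,-8],[1,0,0,-0.02,0,0,-16],[1,0,0,-0.03,0,0,-24],[1,0,0,-0.04,0,0,-32],[1,0,0,-0.05,0,0,-40],[1,0,0,-0.06,0,0,-48]]]}}

```text
t: 18.1
tool_pos: [0.6362, -0.0795, 0.2372]
tool_rot: [-0.077, 3.138, 0.013]
contact_force: [-3.3, -1.6, 1.9]
opening: 0.0489
```

```bash
python3 - <<'E'
from h import *
o=ctrl.get_obs();print(o['t'],o['q'].round(3),o['tool_pos'],o['tool_rot'],o['contact_force'].round(1),o['wrist_torque'].round(2),o['opening'])
E
```

```text
18.1 [-0.244  0.086  1.568  0.009  1.488 -1.865] [ 0.63621078 -0.07947246  0.23720526] [-0.07746903  3.13841059  0.01321914] [-3.3 -1.6  1.9] [-0.47  0.48 -0.1 ] 0.04889937113332837
```

>>> {"name": "play_rows", "arguments": {"motion": [[[1,0,0,-0.01,0,0,-8],[1,0,0,-0.02,0,0,-16],[1,0,0,-0.03,0,0,-24],[1,0,0,-0.04,0,0,-32],[1,0,0,-0.05,0,0,-40]]]}}

```text
t: 18.73
tool_pos: [0.637, -0.0793, 0.2375]
tool_rot: [-1.14, 2.919, 0.012]
contact_force: [1.8, 1.1, -0.3]
opening: 0.0485
```

```bash
python3 - <<'E'
from h import *
o=ctrl.get_obs();print(o['t'],o['q'].round(3),o['tool_pos'],o['tool_rot'],o['contact_force'].round(1),o['wrist_torque'].round(2),o['opening'])
snap("wrist","w8")
E
```

```text
18.725 [-0.244  0.086  1.567  0.01   1.486 -2.561] [ 0.63697745 -0.07932341  0.23745515] [-1.14015916  2.91922586  0.01164728] [ 1.8  1.1 -0.3] [ 0.17 -0.24 -1.28] 0.04848925048556746
```

View pics/w8.png

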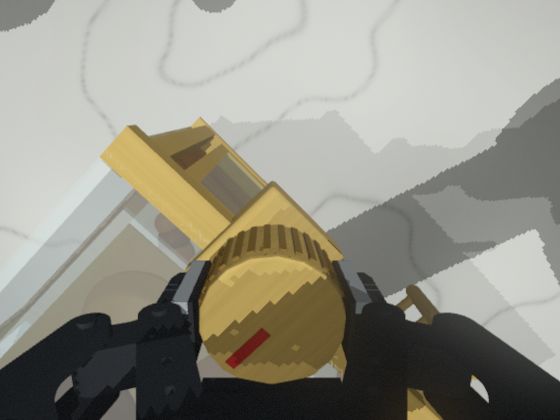

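At the stop: the wrist torque jumped to 1.28 N m and the red line now turns in the fingers, (250,348) instead of (267,355), after about 590°. Opening, lifting, and moving above the handle with the jaws along the panel.

>>> {"name": "play_rows", "arguments": {"motion": [[[-1,0,0,0,0,0,0],[-1,0,0,0,0,0,0],[-1,0,0,0,0,0,0],[-1,0,0,-2.5,0,0,0],[-1,0,0,-5,0,0,0],[-1,0,0,-7,0,0,0],[-1,-2,3,-7,0,0,10],[-1,-4,6,-7,0,0,20],[-1,-6,9,-7,0,0,30],[-1,-8,12,-7,0,0,38],[-1,-8.05,12.27,-7,0,0,45],[-1,-8.05,12.27,-7,0,0,45]]]}}

```text
t: 20.27
tool_pos: [0.6121, 0.0652, 0.3089]
tool_rot: [0.055, 3.137, 0.015]
contact_force: [0.2, 0.4, 0.8]
opening: 0.085
```

```bash
python3 - <<'E'
from h import *
p=np.load("case.npy")
o=ctrl.get_obs();print(o['t'],o['q'].round(3),o['tool_pos'],o['tool_rot'],o['contact_force'].round(1))
im=snap("wrist","w9");print(proj(im,c2w(p,[[-.185,.035,.195],[-.185,.035,.09]])),c2w(p,[-.185,.035,.168]))
t=snap("top","t9")
s=snap("scene","s9")["color"][150:300,190:390,::-1];cv2.imwrite("pics/s9z.png",cv2.resize(s,None,fx=4,fy=4))
E
```

```text
20.275 [-0.019 -0.007  1.546  0.01   1.599 -1.555] [0.61205126 0.06518959 0.30885724] [0.0550827  3.13698482 0.01499526] [0.2 0.4 0.8]
[[270.54112019 210.27676657]
 [269.71270215 182.56241545]] [[0.61328583 0.06552125 0.168     ]]
```

View pics/w9.png

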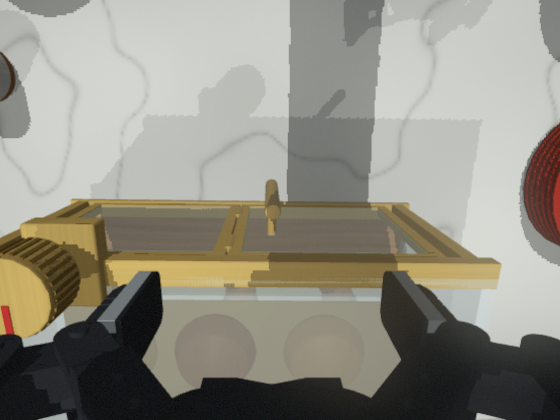

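View pics/s9z.png

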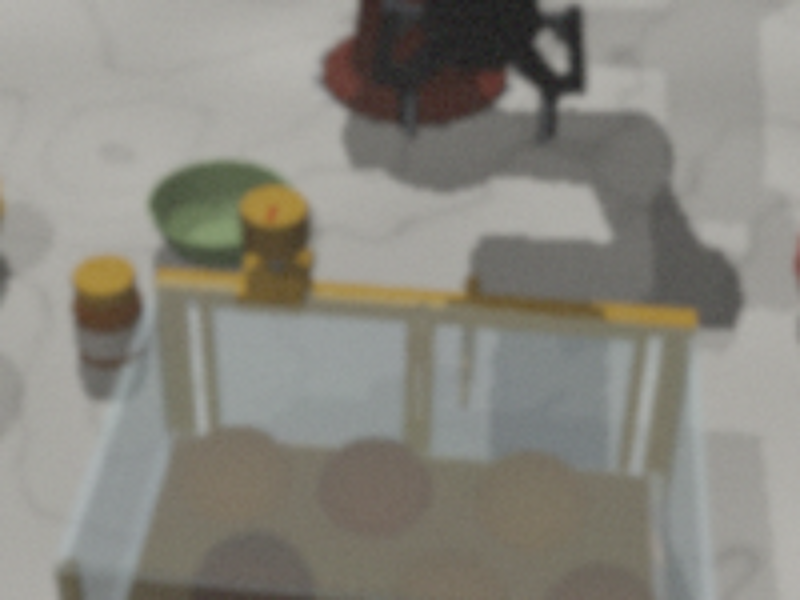

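The knob is clearly raised, with free thread showing above the bracket. The handle top is at wrist (272,211) against a prediction of (270.5,210), so I'm descending and closing gently.

>>> {"name": "play_rows", "arguments": {"motion": [[[-1,-0.1,0,5,0,0,0],[-1,-0.1,0,10,0,0,0],[-1,-0.1,0,14,0,0,0],[-1,-0.1,0,15.6,0,0,0],[1,-0.1,0,15.6,0,0,0],[1,-0.1,0,15.6,0,0,0],[1,-0.1,0,15.6,0,0,0],[1,-0.1,0,15.6,0,0,0],[1,-0.1,0,15.6,0,0,0],[1,-0.1,0,15.6,0,0,0],[1,-0.1,0,15.6,0,0,0]]], "newtons": 40}}

```text
t: 21.8
tool_pos: [0.6148, 0.0673, 0.1545]
tool_rot: [0.056, 3.134, 0.019]
contact_force: [0.4, 5.5, 3.1]
opening: 0.0107
```

```bash
python3 - <<'E'
from h import *
p=np.load("case.npy")
o=ctrl.get_obs();print(o['t'],o['q'].round(3),o['tool_pos'],o['tool_rot'],o['contact_force'].round(1),o['opening'])
from scipy.spatial.transform import Rotation as R
M=R.from_rotvec(o['tool_rot']).as_matrix()
h=c2w(p,[-.145,.17,.168])[0]; r=(o['tool_pos']-h)[:2]; print("hinge",h,"r",r,np.hypot(*r))
for k in range(1,15):
    th=.1*k; c,s=np.cos(th),np.sin(th); n=np.array([c*r[0]+s*r[1],-s*r[0]+c*r[1]])
    d=M.T@np.r_[n-r,0]; print(round(np.degrees(th),1),(d*100).round(2))
snap("wrist","w10")
E
```

```text
21.8 [-0.017  0.09   1.705  0.013  1.34  -1.555] [0.61481278 0.06731579 0.15445784] [0.05574792 3.13421266 0.0191982 ] [0.4 5.5 3.1] 0.01072710144335599
hinge [0.65936607 0.19856866 0.168     ] r [-0.04455329 -0.13125286] 0.13860847677932572
5.7 [ 1.31  0.46 -0.  ]
11.5 [ 2.56  1.06 -0.  ]
17.2 [ 3.75  1.77 -0.  ]
22.9 [4.86 2.6  0.  ]
28.6 [5.88 3.54 0.  ]
34.4 [6.8  4.57 0.01]
40.1 [7.62 5.69 0.02]
45.8 [8.31 6.89 0.03]
51.6 [8.89 8.15 0.04]
57.3 [9.34 9.46 0.06]
63.0 [ 9.65 10.81  0.07]
68.8 [ 9.83 12.18  0.09]
74.5 [ 9.87 13.56  0.1 ]
80.2 [ 9.77 14.95  0.12]
```

View pics/w10.png

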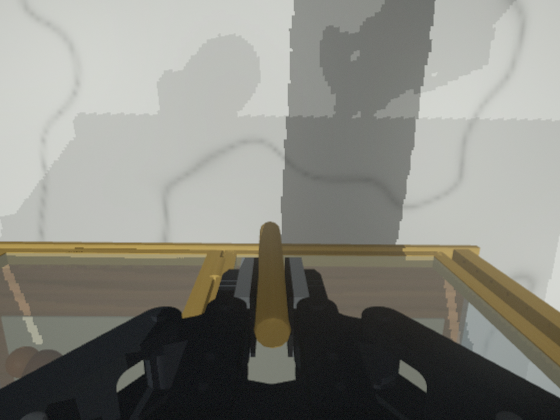

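Bar gripped between the pads: opening 10.7 mm, bar at (270,340). Pulling along the arc and turning with the panel.

>>> {"name": "play_rows", "arguments": {"motion": [[[1,0.66,0.2,0,0,0,2.9],[1,1.32,0.46,0,0,0,5.7],[1,1.95,0.75,0,0,0,8.6],[1,2.59,1.07,0,0,0,11.5],[1,3.2,1.4,0,0,0,14.3],[1,3.79,1.79,0,0,0,17.2],[1,4.35,2.2,0,0,0,20],[1,4.91,2.63,0,0,0,22.9],[1,5.43,3.1,0,0,0,25.8],[1,5.94,3.58,0,0,0,28.6],[1,6.42,4.1,0,0,0,31.5],[1,6.87,4.62,0,0,0,34.4],[1,7.3,5.2,0,0,0,37.2],[1,7.7,5.75,0,0,0,40.1],[1,7.7,5.75,0,0,0,40.1]]]}}

```text
t: 23.72
tool_pos: [0.5403, 0.1284, 0.1545]
tool_rot: [1.127, 2.928, 0.024]
contact_force: [4.3, 3.6, -4.3]
opening: 0.0112
```

```bash
python3 - <<'E'
from h import *
p=np.load("case.npy")
o=ctrl.get_obs();print(o['t'],o['q'].round(3),o['tool_pos'],o['tool_rot'],o['contact_force'].round(1),o['opening'])
from scipy.spatial.transform import Rotation as R
M=R.from_rotvec(o['tool_rot']).as_matrix()
h=c2w(p,[-.145,.17,.168])[0];h[1]+=.001; r=(o['tool_pos']-h)[:2]; print("r",r,np.hypot(*r))
r0=np.array([.6148,.0673])-h[:2];print("door",np.arctan2(*r0[::-1])-np.arctan2(*r[::-1]))
for k in range(1,11):
    th=.1*k; c,s=np.cos(th),np.sin(th); n=np.array([c*r[0]+s*r[1],-s*r[0]+c*r[1]])
    d=M.T@np.r_[n-r,0]; print(round(np.degrees(th),1),(d*100).round(2))
snap("wrist","w11");snap("top","t11")
E
```

```text
23.725 [ 0.093 -0.061  1.857  0.012  1.335 -0.746] [0.54032756 0.12838698 0.15452267] [1.12674493 2.92821892 0.02423193] [ 4.3  3.6 -4.3] 0.0112348942437326
r [-0.11903851 -0.07118168] 0.13869750698053518
door 0.7068800228451144
5.7 [1.3  0.47 0.01]
11.5 [2.55 1.07 0.02]
17.2 [3.74 1.79 0.04]
22.9 [4.84 2.63 0.05]
28.6 [5.86 3.57 0.07]
34.4 [6.78 4.61 0.09]
40.1 [7.59 5.73 0.1 ]
45.8 [8.28 6.94 0.13]
51.6 [8.85 8.2  0.15]
57.3 [9.29 9.51 0.17]
```

View pics/w11.png

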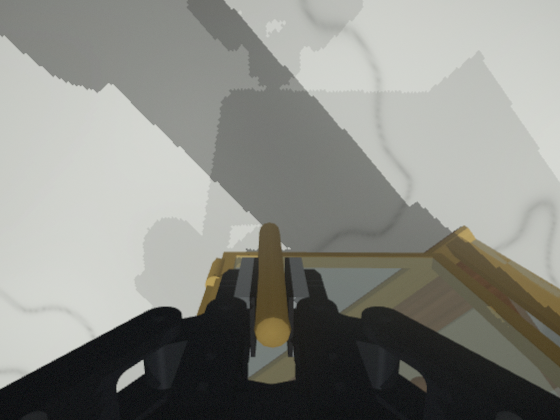

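View pics/t11.png

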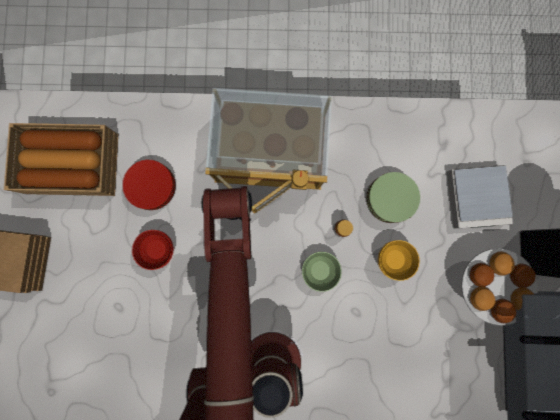

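The door is half open at about 0.7 rad and the right panel is folding properly (top view, fold at about (255,210)). The grip is intact, so I'll pull the rest, another ~41° to a little past the stop.

>>> {"name": "play_rows", "arguments": {"motion": [[[1,0.65,0.2,0,0,0,2.9],[1,1.3,0.47,0,0,0,5.7],[1,1.95,0.75,0,0,0,8.6],[1,2.55,1.07,0,0,0,11.5],[1,3.15,1.4,0,0,0,14.3],[1,3.74,1.79,0,0,0,17.2],[1,4.3,2.2,0,0,0,20],[1,4.84,2.63,0,0,0,22.9],[1,5.36,3.1,0,0,0,25.8],[1,5.86,3.57,0,0,0,28.6],[1,6.33,4.1,0,0,0,31.5],[1,6.78,4.61,0,0,0,34.4],[1,7.2,5.15,0,0,0,37.2],[1,7.59,5.73,0,0,0,39.5],[1,7.65,5.85,0,0,0,40],[1,7.65,5.85,0,0,0,40]]]}}

```text
t: 25.82
tool_pos: [0.5224, 0.2226, 0.1545]
tool_rot: [-2.061, -2.369, -0.023]
contact_force: [3.3, 0.2, -8.6]
opening: 0.0108
```

```bash
python3 - <<'E'
from h import *
p=np.load("case.npy")
o=ctrl.get_obs();print(o['t'],o['q'].round(3),o['tool_pos'],o['tool_rot'],o['contact_force'].round(1),o['opening'])
h=c2w(p,[-.145,.17,.168])[0];h[1]+=.001; r=(o['tool_pos']-h)[:2]; print("r",r,np.hypot(*r))
r0=np.array([.6148,.0673])-h[:2];print("door",np.arctan2(*r0[::-1])-np.arctan2(*r[::-1]) )
snap("wrist","w12");snap("top","t12")
E
```

```text
25.825 [ 0.267 -0.031  1.828  0.01   1.333  0.126] [0.52239378 0.22258168 0.15454064] [-2.06070971 -2.36867211 -0.02254322] [ 3.3  0.2 -8.6] 0.010845830505397553
r [-0.13697229  0.02301302] 0.1388920714963908
door -4.870920789328504
```

View pics/w12.png

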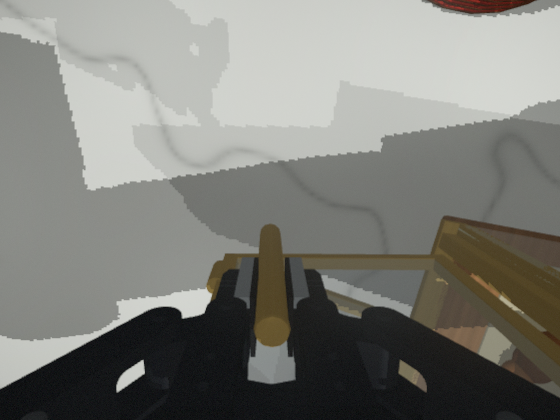

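View pics/t12.png

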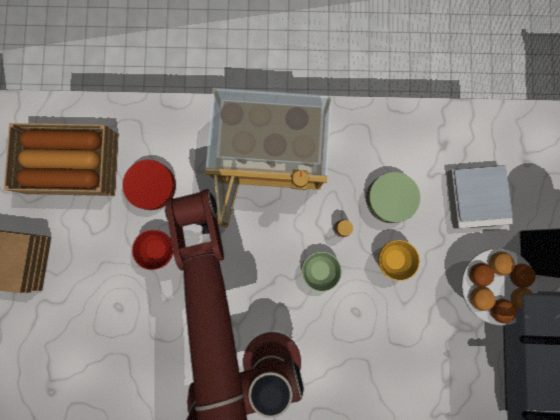

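The door angle from the handle position is 2π−4.871 ≈ 1.41 rad, which is the stop, and the top view shows both panels folded at (225,195). Releasing and lifting straight up.

>>> {"name": "play_rows", "arguments": {"motion": [[[-1,0,0,0,0,0,0],[-1,0,0,0,0,0,0],[-1,0,0,0,0,0,0],[-1,0,0,0,0,0,0],[-1,0,0,-2,0,0,0],[-1,0,0,-6,0,0,0],[-1,0,0,-11,0,0,0],[-1,0,0,-16,0,0,0],[-1,0,0,-20,0,0,0],[-1,0,0,-20,0,0,0],[-1,0,0,-20,0,0,0]]]}}

```text
t: 27.3
tool_pos: [0.5206, 0.22, 0.3548]
tool_rot: [-2.061, -2.368, -0.023]
contact_force: [-0.4, 0.4, -0.3]
opening: 0.0854
```

```bash
python3 - <<'E'
from h import *
p=np.load("case.npy")
o=ctrl.get_obs();print(o['t'],o['tool_pos'],o['contact_force'].round(1),o['opening'],abs(o['dq']).max())
def hp(th,z):
    c,s=np.cos(th),np.sin(th);x,y=-.04,-.135;return c2w(p,[-.145+c*x+s*y,.17-s*x+c*y,z])
im=snap("wrist","w13");
for th in(1.1,1.2,1.3,1.4):print(th,proj(im,hp(th,.195)))
s=snap("scene","s13")["color"][150:300,190:390,::-1];cv2.imwrite("pics/s13z.png",cv2.resize(s,None,fx=4,fy=4))
E
```

```text
27.3 [0.52059978 0.22001989 0.35475769] [-0.4  0.4 -0.3] 0.08535638393273715 0.03505450007004675
1.1 [[261.76865487 242.60228396]]
1.2 [[262.50424134 227.10032821]]
1.3 [[264.90717403 211.39868393]]
1.4 [[269.00875221 195.66057165]]
```

View pics/w13.png

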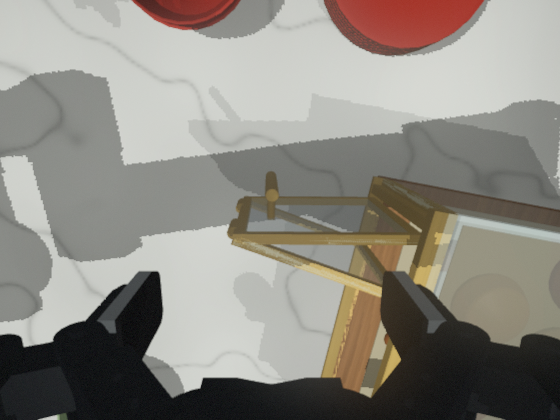

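View pics/s13z.png

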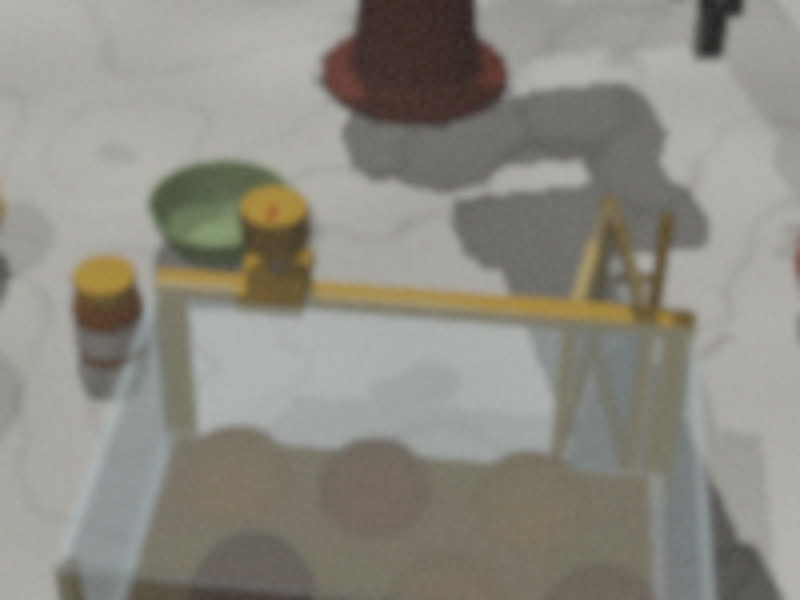

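The handle top is at wrist (272,195), which matches 1.4 rad (predicted (269,196)). The knob is still up with the red line unchanged, and the gripper is clear. Handing in.

```bash
python3 - <<'E'
from station import ctrl
print(ctrl.finish_job())
E
```

```text
the job is handed in; nothing more can be done
None
```

The pastry case is open and the job is handed in at about 27 s of the 72 s allowed. The hand-in reports no verdict, so these are my own readings.

- **Knob:** I unscrewed it counter-clockwise in two strokes, about 590° in all, until the wrist torque jumped to 1.3 N m and the knob slipped in the fingers. I took that as the upper stop. In the last scene picture it is still up, with its red line where it was when I released it. The slip means the last few degrees of the 590° are an estimate.
- **Door:** Only after that did I grip the handle bar and pull the door along its arc. The handle position gave 1.41 rad before I let go. Afterwards the wrist camera showed the handle at (272,195), against (269,196) predicted for 1.4 rad. Both panels are folded to the left.
- **Contact:** The gripper is open and 20 cm above the handle, with contact force below 1 N.
- **Crockery and jam jar:** I saw no movement in the pictures during the work, but did not measure them again at the end.
- **Disagreements:** The case pose from the fixed cameras was about 2 mm off the wrist view and was corrected. The rear roof corners did not fit the given case dimensions (about 3 px off), so I used the front corners instead.

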